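# Pick a hanging case of terminals for a job

## Task

Pick the orange terminal case for this job: lift its hang tab over the upturned tip as you slide it off its hook, without wrenching it against the hook. Then stand it upright, tab up, on the floor of the bin's free bay (the one with the pick slip in it), setting it down rather than letting it fall, and let go. Leave the blue case on its hook and the two items already in the bin where they are.

Things in the scene. Friction and masses are not known exactly. Their poses are not given: they have to be found in the camera images.
- rack: Bench-top display stand, fixed: upright grey perforated panel with red edges (282 mm wide, 251 mm high) on a flat foot 6 mm thick that runs 180 mm out under two hooks. Origin: on the bench, under the middle of the panel's front face. x axis: level, the way both hooks point, away from the panel; y along the panel; z up. One case hangs on each hook, either colour on either hook
- hook_a (a point): Where the level wire of the hook at y = +60 mm of the stand bends upward: centre of the wire, 130 mm out from the panel and 185 mm above the bench; same axes as the stand. Steel wire 5 mm thick, level from the panel to here; then the tip rises at 45 degrees and ends 13 mm farther out and 13 mm higher (wire centre). A case, orange or blue, hangs on it 30 to 60 mm before this point
- hook_b (a point): Where the level wire of the hook at y = -60 mm of the stand bends upward: centre of the wire, 130 mm out from the panel and 185 mm above the bench; same axes as the stand. Steel wire 5 mm thick, level from the panel to here; then the tip rises at 45 degrees and ends 13 mm farther out and 13 mm higher (wire centre). A case, orange or blue, hangs on it 30 to 60 mm before this point
- orange_case_center (a point): Orange hard-plastic case, 80 to 170 g, loose, hung on a hook. Point: its centre, half-way up. 30 mm thick (x, along the hook), 78 wide (y), 110 high (z up). Lower 72 mm: shell. Above it the tab, 38 mm high: two shoulders, 17 to 39 mm either side of the middle, 9 mm thick, good to pinch across x from above; between them a web 4 mm thick with the hang slot. Front and back alike
- orange_case_hole (a point): Centre of the orange case's hang slot, 38 mm above the case's centre. The slot is 34 mm wide (y) and 18 mm high, its upper edge 8 mm below the case's top; at the start that edge rests on top of the hook's wire
- blue_case_center (a point): The blue case on the other hook, otherwise the same as the orange one; centre of the case, half-way up. To be left hanging where it is
- free_bay (a point): Middle of the free bay's floor (4 mm above the bench), where a white pick slip with a green stripe lies. The bay is 48 mm along x and 96 mm along y inside; z up. It is any one of the three equal bays, side by side along x at 52 mm pitch, of the grey kitting bin (160 x 104 mm outside, fixed; walls and dividers 4 mm thick, tops 70 mm above the bench)
- carton_center (a point): Brown carton, 36 x 80 x 68 mm high, standing in another bay of the bin; its centre. To be left there
- junction_box_center (a point): White plastic junction box, 36 x 80 x 64 mm high, standing in the third bay of the bin; its centre. To be left there
There are look-alikes about, which are no part of the job. There is more than one size of the part that bears orange_case_center; the job needs the largest.

How it is judged (in metres and radians):
On the way, in this order (a step that is already met when the one before it is completed fails the run):
1. the orange case's slot has passed over the hook's tip: beyond the tip, and still held at hook height (x of orange_case_hole in the frame of rack above 0.148 m and z of orange_case_hole in the frame of rack above 0.175 m and contact force between the fingers and orange_case above 0.5 N), for 0.05 s.
2. the orange case stands in the free bay (x of orange_case_center in the frame of free_bay between -0.02 and 0.02 m and y of orange_case_center in the frame of free_bay between -0.02 and 0.02 m and z of orange_case_center in the frame of free_bay below 0.061 m and angle between orange_case_center's own z axis and vertical below 0.3 rad), for 0.2 s.
At the end, for the whole second after the job is handed in: The orange case stands tab up (leaning less than 0.3 rad) on the floor of the free bay: its centre within 20 mm of the bay's middle each way and less than 61 mm above the floor, at rest and released. The blue case hangs within 30 mm of its start; carton and junction box are within 25 mm of theirs (all of step 2 and linear speed of orange_case below 0.02 m/s and distance of blue_case_center from where it was at the start of the episode below 0.03 m and distance of each of carton_center, junction_box_center from where it was at the start of the episode below 0.025 m); the robot touches nothing.
It fails at once if the orange case is wrenched against its hook or the stand (more than 15 N) (contact force between orange_case and rack above 15 N).
It fails at once if the orange case is let fall (out of the fingers and faster than 0.5 m/s) (contact force between the fingers and orange_case below 0.05 N and linear speed of orange_case above 0.5 m/s).
It fails at once if the blue case is displaced by more than 30 mm (distance of blue_case_center from where it was at the start of the episode above 0.03 m).
It fails at once if the carton or the junction box is displaced by more than 25 mm (distance of any of carton_center, junction_box_center from where it was at the start of the episode above 0.025 m).
It also fails if it takes over 48 s, if anything falls off the work surface, if the arm or the gripper's body presses on something with over 40 N, if the wrist force passes 120 N, or if a joint passes its speed limit or range.

## Robot

A 6-joint arm with a two-finger parallel gripper is mounted at the origin on the work surface. World frame = base frame: x ahead of the robot, y to its left, z up, the work surface at z = 0. Lengths are in m, angles in degrees, forces in N, time in s.
With the tool pointing down it reaches from about 0.4 to 0.825 m from the base axis. Payload 7 kg.
Tool frame: the origin (TCP) lies at the very end of the fingers, on their centre line; the grasp point (between the pads) lies r.pinch_z behind it (r.pinch_z is the distance from the TCP to the grasp point, in m); z points along the fingers, y is the direction in which the jaws open and shut (so a half turn about z gives the same grasp; the last joint's range is limited). The gripper opens to 88 mm and grips with 3 to 60 N. Pads are 19 mm wide; open, the fingers measure 130 mm over their backs; the gripper's body (78 mm by 193 mm) begins 47 mm behind the grasp point.
Start: joints at [86.866, 20.546, 0.682, 0, -70.136, -16.507], TCP at [0.227, 0.636, 0.227] pointing down, gripper open.
Joint ranges: [-176.03, 176.03], [-82.01, 121.73], [-58.28, 71.71], [-173.87, 95.51], [-174.79, -0.11], [-173.66, 173.66]. Speed limits (degrees/s): [136.94, 136.94, 172.46, 180, 180, 180].

## Interface

Orientations are given as [roll, pitch, yaw] about the fixed x, y, z axes, in that order (R = Rz(yaw) Ry(pitch) Rx(roll)).
In Python, from plant import r gives the robot as it stands. The module is installed in compiled form; this text tells all that it offers.
- The arm moves only by the tool servo_tool, never from a script. Its argument "steps" is a list of rows, each a list of 5 numbers: the finger opening in cm, from 0 to 8.76, then the shift along the tool's x, y, z in cm, then the turn about the tool's z in degrees. In form: [[fingers, x, y, z, spin], ...]. A call has 1 to 8 rows; each row shifts and turns the commanded pose from where the row before left it, along the tool's axes as they then stand; what a row does not reach is not made up. A row lasts 1/8 s, in which the tool goes at most 62.5 mm and 10.7 degrees, less where a joint would pass 70% of its speed; a pose out of reach is approached as far as the arm can. A call with a gripper value outside its range is refused whole. The fingers move at their own pace and stop on an object; "squeeze" is the grip in N (left out, the last holds). Time passes only in rows, so rows that do not move let the fingers close. It gives the time, the measured TCP pose, the force and the opening at its end, in the units of the state.
- r.get_state(): the state, without advancing time (a new reading comes with each control period).
- r.capture(name): name is "scene" or "top" or "wrist"; returns the picture (400x640x3 uint8, red, green, blue); there is no depth.
- r.calibration(name): a dict with "K" (3x3 intrinsics, pixels), "dist_coeffs" ([k1, k2, p1, p2, k3] as OpenCV has them; the pictures are not rectified), "rvec" (rotation vector, rad) and "tvec" (3), from world to camera coordinates, as OpenCV has them; the wrist camera has in their place "tool_from_camera" (4x4, takes a point from camera to tool coordinates, whose origin is the TCP and whose axes are the flange's). Camera axes: x right, y down, z forward; pixel columns grow to the right and rows downward; lengths in m; the calibration is good to about 2 mm. A picture is of the moment at which its call begins: read the wrist's pose just before it. calibration takes no time and is no camera call.
- r.close_job(): hands the job in, once; it reports no verdict.
The state is a dict: "time_s": time; "joints": joint angles; "qd": joint speeds; "joint_torque": joint torques, N m; "tcp_pos": TCP position; "eef_rot": TCP orientation; "contact_force": force on the tool from outside, world axes, zero at the start; "moment": the same for the moment, N m; "gripper_width": finger opening in m.
Only numpy, scipy, OpenCV 4.12 (cv2) and the standard library are available. Lean on these libraries where they do the work, as an engineer would, in place of code of your own. Each camera call takes 0.05 s, during which the arm holds its last target.

## Working session

There is one attempt and no reset: what is moved stays moved. The work goes in short steps, Python scripts to look and compute and a tool call to move; the robot and the scene stay as the last step left them, time stands still between calls to the robot, and variables do not carry over. Pictures are saved under pics/ and viewed, and the job is handed in when it is done.

Besides the shell and the picture viewer there is one more tool, called as name(argument=value, ...), one argument or row to a line, values as JSON. servo_tool: Moves the arm, as the interface text tells. Its arguments: {"type":"object","properties":{"steps":{"type":"array","items":{"type":"array","items":{"type":"number"}}},"squeeze":{"type":"number"}},"required":["steps"]}

```bash
mkdir -p pics; ls
python3 - <<'E'
from plant import r
import cv2
print(r.get_state(), r.pinch_z)
for n in ["scene","top","wrist"]:
    im=r.capture(n); cv2.imwrite(f"pics/{n}0.png",im[:,:,::-1]); 
    c=r.calibration(n); print(n,{k:__import__('numpy').round(v,4).tolist() for k,v in c.items()})
E
```

```text
pics
{'time_s': 0.0, 'joints': array([ 8.68653713e+01,  2.05928236e+01,  6.33604844e-01, -2.16922885e-02,
       -7.01351868e+01, -1.65048211e+01]), 'qd': array([ 0.0458329 ,  0.02655487,  0.00640792,  0.03767986,  0.02600276,
       -0.02563958]), 'joint_torque': array([ 2.71109166e-03, -5.82714236e+01,  2.93059194e+01,  6.99727759e+00,
        6.92254049e-03, -1.33643566e-04]), 'tcp_pos': array([0.22674187, 0.63525567, 0.22560078]), 'eef_rot': array([ 1.79903691e+02, -7.27137301e-03, -1.96468316e+01]), 'contact_force': array([-0.27240117,  0.96623149,  0.2077633 ]), 'moment': array([-0.03153609, -0.03806672, -0.01451175]), 'gripper_width': 0.08762343345398343} 0.0188
scene {'K': [[422.7643, 0.0, 313.771], [0.0, 422.7643, 200.3526], [0.0, 0.0, 1.0]], 'dist_coeffs': [-0.0766, 0.0, 0.0, 0.0, 0.0], 'rvec': [2.0024, 1.3045, -0.541], 'tvec': [-0.1528, -0.3133, 1.6017]}
top {'K': [[372.918, 0.0, 324.3496], [0.0, 372.918, 195.0838], [0.0, 0.0, 1.0]], 'dist_coeffs': [-0.0768, 0.0, 0.0, 0.0, 0.0], 'rvec': [2.1587, -2.1167, 0.2154], 'tvec': [-0.1161, 0.6103, 0.8683]}
wrist {'K': [[299.3447, 0.0, 322.0689], [0.0, 299.3447, 194.6168], [0.0, 0.0, 1.0]], 'dist_coeffs': [-0.0291, 0.0, 0.0, 0.0, 0.0], 'tool_from_camera': [[-0.0014, -0.953, -0.3031, 0.0824], [1.0, -0.0011, -0.0013, -0.0008], [0.0009, -0.3031, 0.953, -0.1578], [0.0, 0.0, 0.0, 1.0]]}
```

View pics/scene0.png

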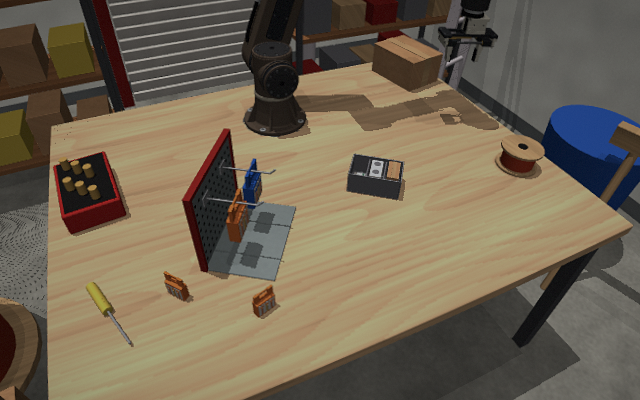

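View pics/top0.png

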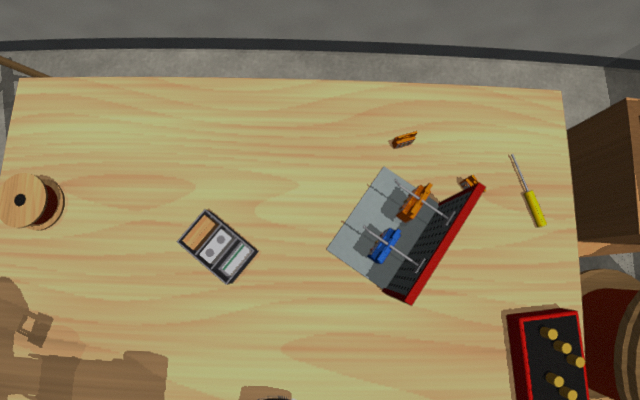

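View pics/wrist0.png

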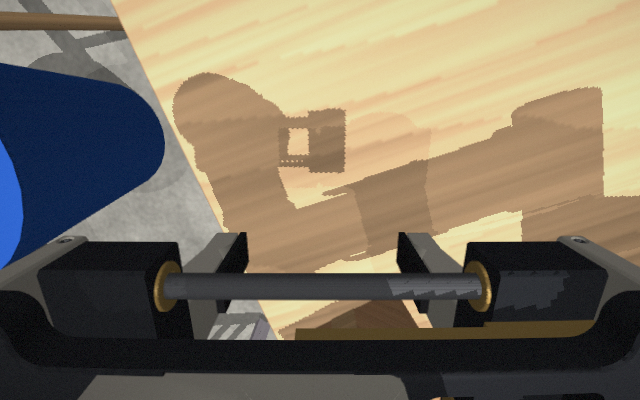

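```bash
cat > h.py <<'E'
import numpy as np, cv2
from plant import r
def cal(n):
    c=r.calibration(n); K=np.array(c["K"]);d=np.array(c["dist_coeffs"])
    if n=="wrist":
        from scipy.spatial.transform import Rotation as Ro
        s=r.get_state(); T=np.eye(4); T[:3,:3]=Ro.from_euler('xyz',s['eef_rot'],degrees=True).as_matrix(); T[:3,3]=s['tcp_pos']
        W=np.linalg.inv(T@np.array(c["tool_from_camera"])); return K,d,W[:3,:3],W[:3,3]
    return K,d,cv2.Rodrigues(np.array(c["rvec"]))[0],np.array(c["tvec"]).ravel()
def proj(C,P):
    K,d,R,t=C
    return cv2.projectPoints(np.atleast_2d(np.asarray(P,float)),cv2.Rodrigues(R)[0],t,K,d)[0].reshape(-1,2)
def onz(C,px,z):
    K,d,R,t=C
    u=cv2.undistortPoints(np.array(px,float).reshape(-1,1,2),K,d).reshape(-1,2)
    ray=np.c_[u,np.ones(len(u))]@R; o=-R.T@t
    return o+ray*((z-o[2])/ray[:,2])[:,None]
def crop(im,x0,y0,w,h,s,name): cv2.imwrite(name,cv2.resize(im[y0:y0+h,x0:x0+w],None,fx=s,fy=s,interpolation=cv2.INTER_CUBIC))
E
python3 - <<'E'
from h import *
t=cv2.imread("pics/top0.png");s=cv2.imread("pics/scene0.png")
a=cv2.resize(t[120:320,310:500],None,fx=3,fy=3,interpolation=cv2.INTER_CUBIC);crop(t,310,120,190,195,3,"pics/t1.png")
crop(t,165,195,110,100,6,"pics/t2.png")
crop(s,155,120,150,200,3,"pics/s1.png")
C=cal("top");print(onz(C,[[218,245],[405,235]],0))
E
```

```text
[[ 0.48621638  0.1659549   0.        ]
 [ 0.5214934  -0.31729427  0.        ]]
```

View pics/t1.png

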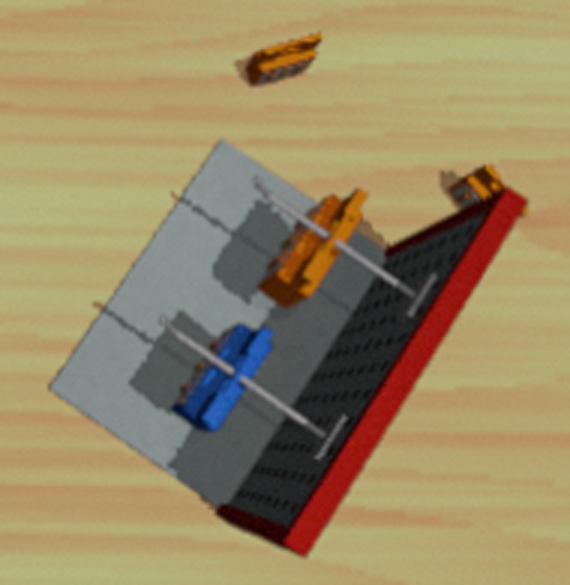

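View pics/t2.png

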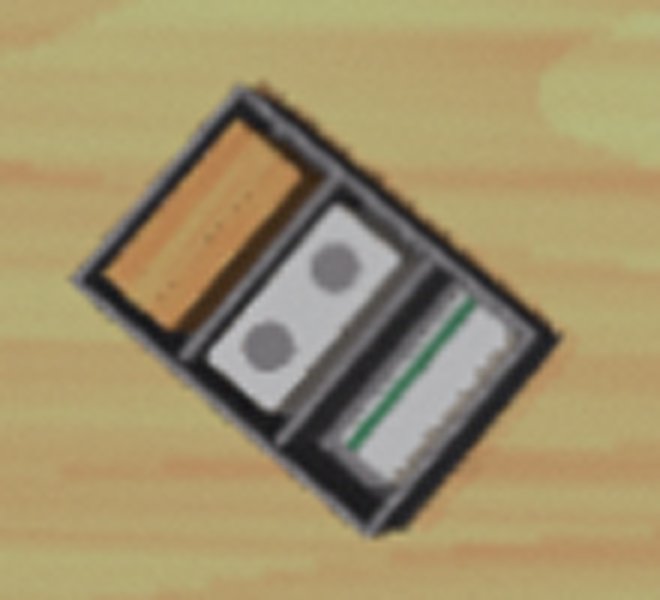

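View pics/s1.png

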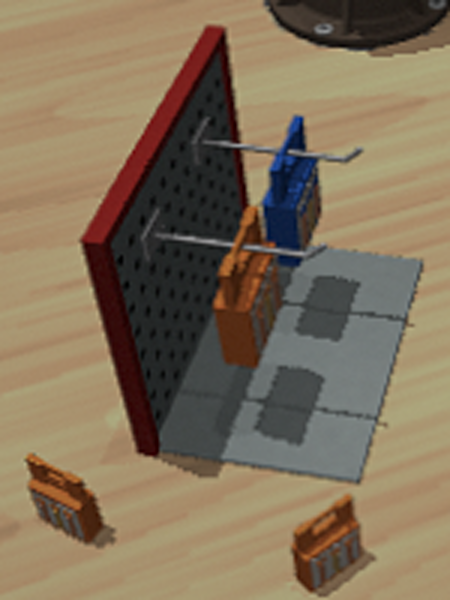

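```bash
cat > fit.py <<'E'
from h import *
from scipy.optimize import least_squares
T=cal("top");S=cal("scene")
def tf(p,P): 
    c,s=np.cos(p[2]),np.sin(p[2]); P=np.atleast_2d(P).astype(float)
    return np.c_[p[0]+c*P[:,0]-s*P[:,1],p[1]+s*P[:,0]+c*P[:,1],P[:,2]]
tip=lambda y:[.143+.0015,y,.198+.0015]
ben=lambda y:[.130,y,.185]
TP=[tip(-.06),tip(.06),[0.18,-.141,.006],[.18,.141,.006]]
TQ=np.array([[256,181],[161,319],[221,140],[49,387]])/3+[310,120]
SP=[tip(-.06),tip(.06),ben(-.06),ben(.06)]
SQ=np.array([[325,247],[361,151],[303,255],[346,158]])/3+[155,120]
f=lambda p:np.r_[proj(T,tf(p,TP))-TQ, proj(S,tf(p,SP))-SQ].ravel()
s=least_squares(f,[.5,-.4,1.0],loss='soft_l1'); rack=s.x
print("rack",rack[:2],np.degrees(rack[2])); print(f(rack).reshape(-1,2).round(1))
BP=[[x,y,.07] for x,y in [(.08,.052),(.08,-.052),(-.08,-.052),(-.08,.052)]]
BQ=np.array([[243,88],[76,280],[370,535],[560,340]])/6+[165,195]
g=lambda p:(proj(T,tf(p,BP))-BQ).ravel()
# cyclic: which order -> try yaw
best=min((least_squares(g,[.49,.17,a]) for a in np.radians([0,90,180,270,45,-45,135,-135])),key=lambda s:s.cost); b=best.x
print("bin",b[:2],np.degrees(b[2]),best.cost,g(b).reshape(-1,2).round(1))
bay=tf(b,[-.052,0,.004])[0]; print("bay",bay)
# orange case top centreline: T pixel of shoulder ends
np.savez("fit.npz",rack=rack,bin=b)
E
python3 fit.py
```

```text
rack [ 0.49349313 -0.33572776] 55.787055649190194
[[-0.5 -1.3]
 [-0.5 -1.2]
 [ 1.5 -3.3]
 [-2.   1.4]
 [-1.3 -1.4]
 [-0.9 -1.5]
 [ 0.5 -0.3]
 [-1.2 -0. ]]
bin [0.48098097 0.15041822] 54.98664118756308 3896.4589001208356 [[-28.   33.9]
 [ 26.9 -32.7]
 [ 30.  -35.8]
 [-28.7  32.6]]
bay [0.45114506 0.10782927 0.004     ]
```

```bash
python3 - <<'E'
s=open('fit.py').read()
s=s.replace("[(.08,.052),(.08,-.052),(-.08,-.052),(-.08,.052)]","[(.08,-.052),(.08,.052),(-.08,.052),(-.08,-.052)]")
s=s.replace("[0.18,-.141,.006],[.18,.141,.006]","[0.18,-HW,.006],[.18,HW,.006]").replace("TP=[","HW=.13\nTP=[")
s=s.replace("rack=s.x\n","""rack=s.x
for HW in (.12,.125,.13,.135):
    TP[2][1]=-HW;TP[3][1]=HW; s=least_squares(f,[.5,-.4,1.0],loss='soft_l1');print(HW,s.cost,s.x)
""")
open('fit.py','w').write(s)
E
python3 fit.py
```

```text
0.12 14.478484237793005 [ 0.49148422 -0.33416837  0.95693164]
0.125 9.71233987454186 [ 0.49178267 -0.33449224  0.96048871]
0.13 5.952748541466466 [ 0.49212642 -0.33527378  0.9686462 ]
0.135 5.410299915349842 [ 0.49262289 -0.33584407  0.97438599]
rack [ 0.49212642 -0.33527378] 55.49933920398598
[[-0.4 -0.9]
 [-0.6 -0.9]
 [ 0.5 -1.2]
 [-0.8 -0.4]
 [-1.5 -1.6]
 [-0.8 -1.6]
 [ 0.3 -0.6]
 [-1.1 -0.2]]
bin [0.47979963 0.15044114] -308.0337351214459 4.41743264155841 [[ 1.  -0.9]
 [ 0.1  0.3]
 [ 0.9  1.3]
 [-2.  -0.7]]
bay [0.44776111 0.10948344 0.004     ]
```

```bash
cat > ov.py <<'E'
from h import *
def tf(p,P):
    c,s=np.cos(p[2]),np.sin(p[2]); P=np.atleast_2d(P).astype(float)
    return np.c_[p[0]+c*P[:,0]-s*P[:,1],p[1]+s*P[:,0]+c*P[:,1],P[:,2]]
def lines(rack,case,bin_):
    L=[]
    def box(p,x0,x1,y0,y1,z0,z1,col):
        c=[[x,y,z] for x in(x0,x1) for y in(y0,y1) for z in(z0,z1)]
        for i in range(8):
            for j in range(i):
                if sum(a!=b for a,b in zip(c[i],c[j]))==1: L.append((tf(p,[c[j],c[i]]),col))
    box(rack,-.002,0,-.141,.141,0,.251,(0,255,255))
    for y in(-.06,.06):
        L.append((tf(rack,[[0,y,.185],[.13,y,.185]]),(255,0,255)));L.append((tf(rack,[[.13,y,.185],[.143,y,.198]]),(255,0,255)))
    L.append((tf(rack,[[.18,-.13,.006],[.18,.13,.006]]),(0,255,255)))
    for (cx,cy,yaw,zt,col) in case:
        q=tf(rack,[cx,cy,0])[0]; p=(q[0],q[1],rack[2]+yaw)
        box(p,-.015,.015,-.039,.039,zt-.11,zt-.038,col)
        for s in(-1,1): box(p,-.0045,.0045,*sorted((s*.017,s*.039)),zt-.038,zt,col)
    box(bin_,-.08,.08,-.052,.052,0,.07,(0,255,0))
    for x in(-.026,.026): L.append((tf(bin_,[[x,-.05,.07],[x,.05,.07]]),(0,255,0)))
    return L
def draw(im,C,L,x0,y0,w,h,s,name):
    o=cv2.resize(im[y0:y0+h,x0:x0+w],None,fx=s,fy=s,interpolation=cv2.INTER_CUBIC)
    for l,c in L:
        a=(proj(C,l)-[x0,y0]+.5)*s-.5
        if np.abs(a).max()<5000: cv2.line(o,tuple(a[0].astype(int).tolist()),tuple(a[1].astype(int).tolist()),c,1,cv2.LINE_AA)
    cv2.imwrite(name,o)
E
python3 - <<'E'
from ov import *
f=np.load("fit.npz")
L=lines(f['rack'],[(.085,-.06,0,.1955,(255,255,0)),(.085,.06,0,.1955,(255,255,255))],f['bin'])
t=cv2.imread("pics/top0.png");s=cv2.imread("pics/scene0.png")
draw(t,cal("top"),L,315,150,180,160,4,"pics/ot.png")
draw(s,cal("scene"),L,175,120,130,165,3.5,"pics/os.png")
E
```

```text
(no output)
```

View pics/ot.png

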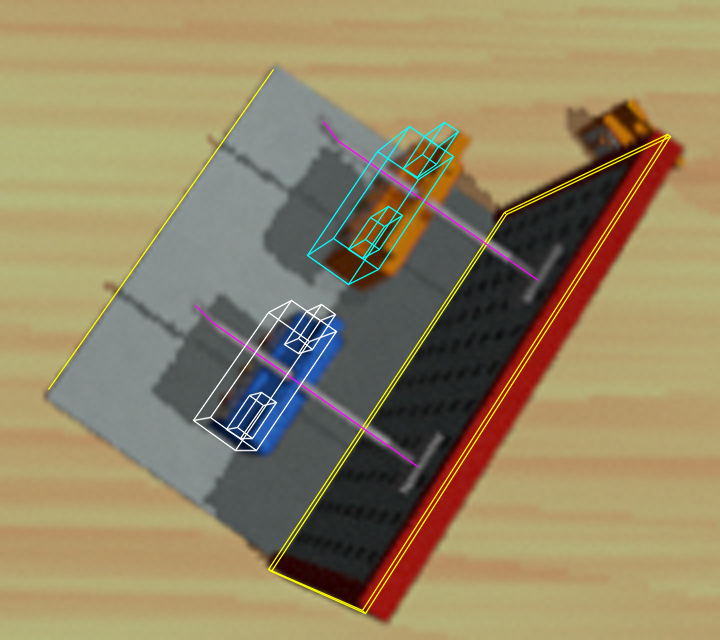

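View pics/os.png

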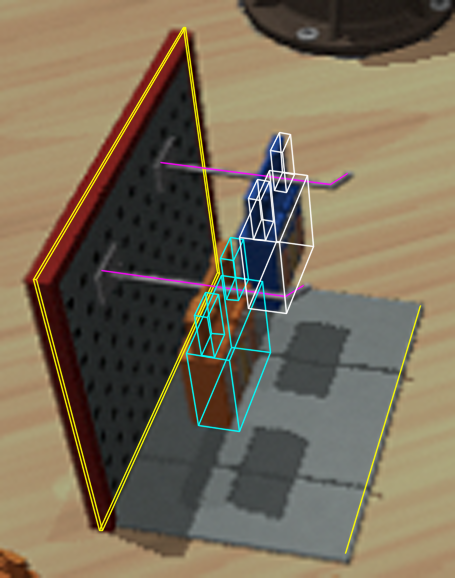

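Run:
```python
from ov import *
f=np.load("fit.npz")
L=lines(f['rack'],[(.072,-.06,0,.1955,(255,255,0)),(.075,.06,0,.1955,(255,255,255))],f['bin'])
t=cv2.imread("pics/top0.png");s=cv2.imread("pics/scene0.png")
draw(t,cal("top"),L,365,170,80,100,8,"pics/ot2.png")
draw(s,cal("scene"),L,215,150,60,100,6,"pics/os2.png")
draw(t,cal("top"),L,165,195,110,100,6,"pics/ob.png")
from plant import r
R=f['rack'];q=tf(R,[.072,-.06,0])[0];print("case",q,np.degrees(R[2]))
psi=np.radians(-124.5);d=q[:2]-r.get_state()['tcp_pos'][:2]
print("tool dx,dy cm",100*(d@[np.cos(psi),np.sin(psi)]),100*(d@[np.sin(psi),-np.cos(psi)]))
```

```text
case [ 0.58235553 -0.30992211  0.        ] 55.49933920398598
tool dx,dy cm 57.76370370120995 -82.84452946967436
```

View pics/ot2.png

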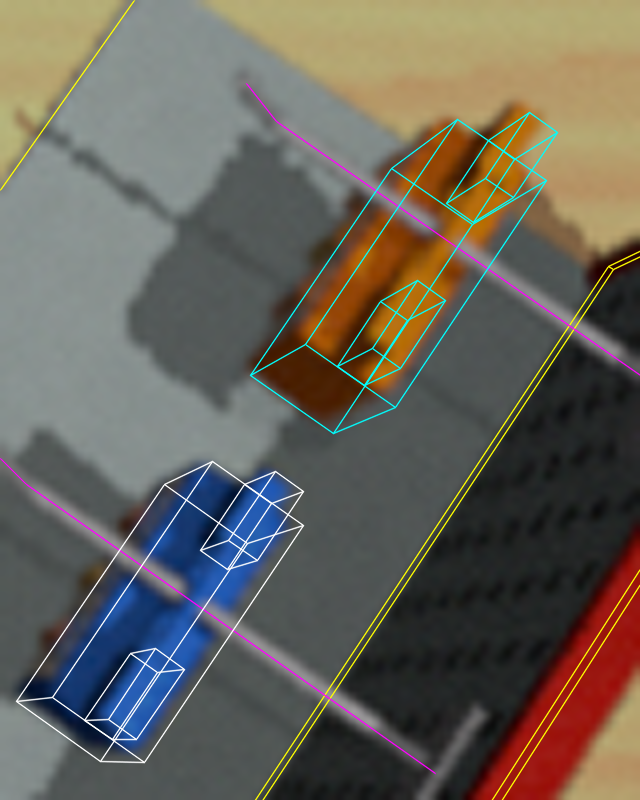

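View pics/os2.png

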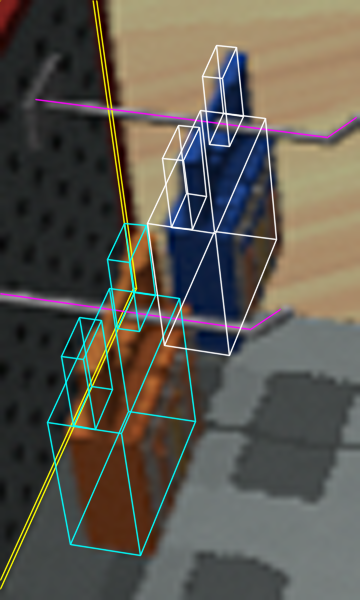

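View pics/ob.png

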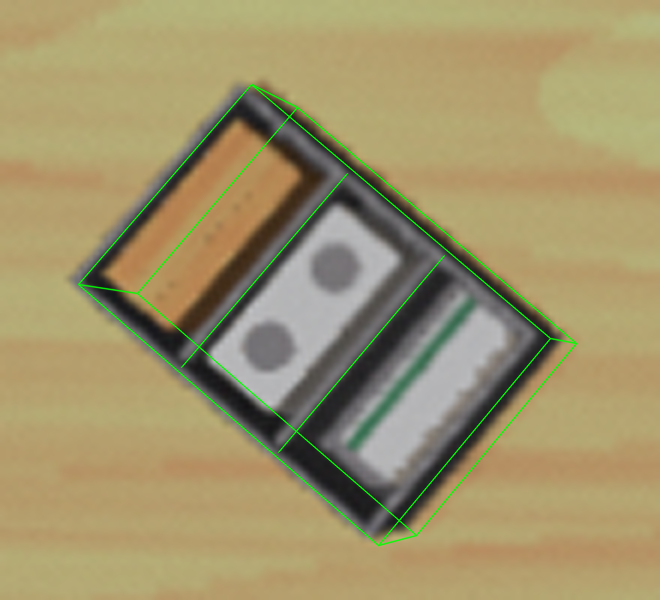

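servo_tool(
  steps=[
    [8.76, 0, 0, -1.2, 10.5],
    [8.76, 0, 0, -1.2, 10.5],
    [8.76, 0, 0, -1.2, 10.5],
    [8.76, 0, 0, -1.2, 10.5],
    [8.76, 0, 0, -1.2, 10.5],
    [8.76, 0, 0, -1.2, 10.5],
    [8.76, 0, 0, -1.2, 10.5],
    [8.76, 0, 0, 0, 10.5],
  ],
  squeeze=40,
)

```text
time_s: 1.15
tcp_pos: [0.227, 0.636, 0.3115]
eef_rot: [180.0, 0.1, -104.0]
contact_force: [0.2, -0.4, -0.3]
gripper_width: 0.0878
```

servo_tool(
  steps=[
    [8.76, 0, 0, 0, 10.5],
    [8.76, 0, 0, 0, 10.4],
    [8.76, 0, 0, 0, 0],
  ],
)

```text
time_s: 1.52
tcp_pos: [0.2269, 0.6356, 0.3102]
eef_rot: [-180.0, -0.0, -124.5]
contact_force: [0.5, 0.1, -0.6]
gripper_width: 0.0875
```

servo_tool(
  steps=[
    [8.76, 3.4, -5.15, 0, 0],
    [8.76, 3.4, -5.15, 0, 0],
    [8.76, 3.4, -5.15, 0, 0],
    [8.76, 3.4, -5.15, 0, 0],
    [8.76, 3.4, -5.15, 0, 0],
    [8.76, 3.4, -5.15, 0, 0],
    [8.76, 3.4, -5.15, 0, 0],
    [8.76, 0, 0, 0, 0],
  ],
)

```text
time_s: 2.52
tcp_pos: [0.3897, 0.2319, 0.3111]
eef_rot: [-180.0, 0.1, -124.5]
contact_force: [-0.3, 0.1, 0.4]
gripper_width: 0.0878
```

Run:
```python
from ov import *
s0=r.get_state();print(s0['tcp_pos'],s0['eef_rot'])
C=cal("wrist");im=r.capture("wrist")[:,:,::-1].copy();cv2.imwrite("pics/w1.png",im);np.savez("w1.npz",*C)
f=np.load("fit.npz");draw(im,C,lines(f['rack'],[],f['bin']),0,0,640,400,1.25,"pics/w1o.png")
```

```text
[0.38967237 0.23194161 0.3110855 ] [-1.79990763e+02  5.45896540e-02 -1.24521698e+02]
```

View pics/w1o.png

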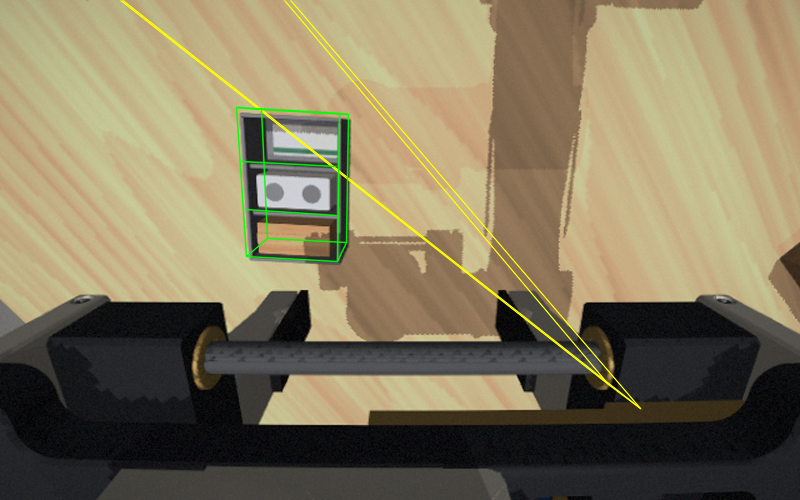

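Run:
```python
from h import *
crop(cv2.imread("pics/w1.png"),180,75,115,145,4,"pics/w1c.png")
```

```text
(no output)
```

View pics/w1c.png

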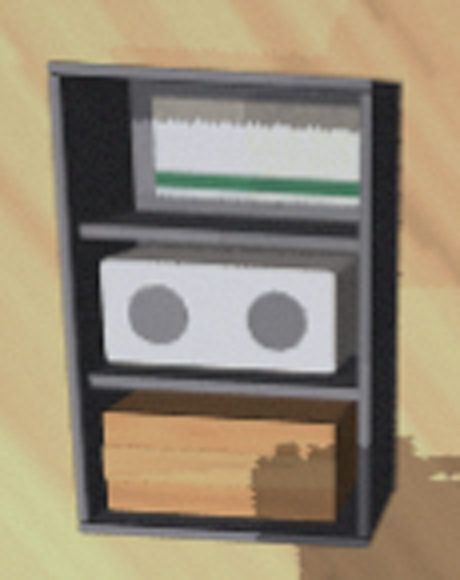

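servo_tool(
  steps=[
    [8.76, 3.4, -5.15, 0, 0],
    [8.76, 3.4, -5.15, 0, 0],
    [8.76, 3.4, -5.15, 0, 0],
    [8.76, 3.4, -5.15, 0, 0],
    [8.76, 3.4, -5.15, 0, 0],
    [8.76, 3.4, -5.15, 0, 0],
    [8.76, 3.4, -5.15, 0, 0],
    [8.76, 3.4, -5.15, 0, 0],
  ],
)

```text
time_s: 3.58
tcp_pos: [0.5755, -0.2232, 0.3102]
eef_rot: [180.0, 0.0, -124.3]
contact_force: [1.1, 1.0, 0.4]
gripper_width: 0.0877
```

servo_tool(
  steps=[
    [8.76, 2.4, -2.7, 0, 0],
    [8.76, 2.4, -2.7, 0, 0],
    [8.76, 0, 0, 0, 0],
  ],
)

```text
time_s: 3.95
tcp_pos: [0.5922, -0.2935, 0.3087]
eef_rot: [179.9, -0.1, -124.5]
contact_force: [-0.6, 0.3, -0.1]
gripper_width: 0.0874
```

Run:
```python
from ov import *
from scipy.optimize import least_squares
s0=r.get_state();print(s0['tcp_pos'],s0['eef_rot'])
C=cal("wrist");im=r.capture("wrist")[:,:,::-1].copy();cv2.imwrite("pics/w2.png",im);np.savez("w2.npz",*C)
f=np.load("fit.npz")
W=[v for v in np.load("w1.npz").values()];T=cal("top")
BP=[[x,y,.07] for x,y in [(.08,-.052),(.08,.052),(-.08,.052),(-.08,-.052)]]
BQ=np.array([[243,88],[76,280],[370,535],[560,340]])/6+[165,195]
WQ=(np.array([[370,545],[79,530],[50,62],[373,80]])/4+[180,75])
def fb(w): return lambda p:np.r_[w*(proj(T,tf(p,BP))-BQ).ravel(),(proj(W,tf(p,BP))-WQ).ravel()]
b0=np.array(f['bin']);
for w in(0,.7,5):
    b=least_squares(fb(w),b0).x;print("bin",b[:2],np.degrees(b[2])%360,tf(b,[-.052,0,.004])[0],fb(1)(b).round(1))
    if w==.7: np.savez("fit2.npz",rack=f['rack'],bin=b)
L=lines(f['rack'],[(.072,-.06,0,.1955,(255,255,0)),(.075,.06,0,.1955,(255,255,255))],f['bin'])
draw(im,C,L,0,0,640,400,1.25,"pics/w2o.png")
```

```text
[ 0.59221935 -0.29347271  0.30870733] [ 1.79876312e+02 -5.83805928e-02 -1.24463786e+02]
bin [0.4826193  0.15916738] 59.363626284959935 [0.45612073 0.11442561 0.004     ] [ -7.2  -0.3  -4.    4.2   2.2  -2.   -5.2  -7.2 -65.1   3.8  79.6   2.9
  72.8   1.7 -88.5   3.6]
bin [0.48231133 0.15804487] 57.175277546842494 [0.45412364 0.11434756 0.004     ] [ -5.4  -0.8  -3.4   2.8   1.3  -1.2  -4.8  -5.5 -67.7   1.9  77.3   3.6
  75.    2.3 -86.8   1. ]
bin [0.48014329 0.15149383] 52.29624361695511 [0.44834119 0.11035229 0.004     ] [  0.4  -1.   -0.4   0.4   0.7   1.1  -2.4  -1.1 -74.7  -5.4  71.1   2.1
  78.8   0.5 -84.1  -8.1]
```

View pics/w2o.png

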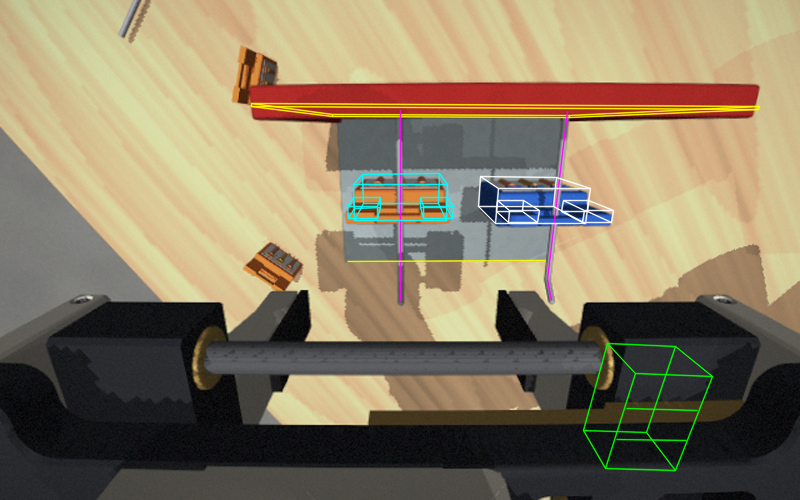

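Run:
```python
from ov import *
from scipy.optimize import least_squares
f=np.load("fit.npz")
W=[v for v in np.load("w1.npz").values()];T=cal("top")
BP=[[x,y,.07] for x,y in [(.08,-.052),(.08,.052),(-.08,.052),(-.08,-.052)]]
BQ=np.array([[243,88],[76,280],[370,535],[560,340]])/6+[165,195]
WQ=(np.array([[79,530],[370,545],[373,80],[50,62]])/4+[180,75])
def fb(w,v): return lambda p:np.r_[w*(proj(T,tf(p,BP))-BQ).ravel(),v*(proj(W,tf(p,BP))-WQ).ravel()]
b0=np.array(f['bin']);
for w,v in((0,1),(1,0),(.7,1)):
    b=least_squares(fb(w,v),b0).x;print("bin",b[:2],np.degrees(b[2])%360,tf(b,[-.052,0,.004])[0],fb(1,1)(b).round(1))
np.savez("fit2.npz",rack=f['rack'],bin=b)
W=[v for v in np.load("w2.npz").values()]
im=cv2.imread("pics/w2.png")
L=lines(f['rack'],[],f['bin'])
draw(im,W,L,195,60,420,100,1.9,"pics/w2b.png")
L=lines(f['rack'],[(.075,-.06,0,.1955,(255,255,0)),(.077,.06,0,.1955,(255,255,255))],f['bin'])
draw(im,W,L,265,125,110,120,7,"pics/w2c.png")
crop(im,265,125,110,120,7,"pics/w2d.png")
```

```text
bin [0.4801114  0.15615784] 52.039566185588285 [0.4481253  0.11515918 0.004     ] [-1.4 -1.1 -2.3  0.2 -1.4  1.1 -4.4 -0.9 -0.1  0.7  0.1  1.   0.5 -0.6
 -0.6 -0.7]
bin [0.47979963 0.15044114] 51.966264878554114 [0.44776111 0.10948344 0.004     ] [ 1.  -0.9  0.1  0.3  0.9  1.3 -2.  -0.7 -2.6 -2.6 -2.3 -2.2 -1.9 -4.6
 -3.3 -4.8]
bin [0.48008323 0.15545275] 52.01508392268545 [0.44807962 0.11446776 0.004     ] [-1.1 -1.1 -2.   0.2 -1.2  1.1 -4.1 -0.9 -0.4  0.3 -0.2  0.6  0.3 -1.1
 -0.9 -1.2]
```

View pics/w2c.png

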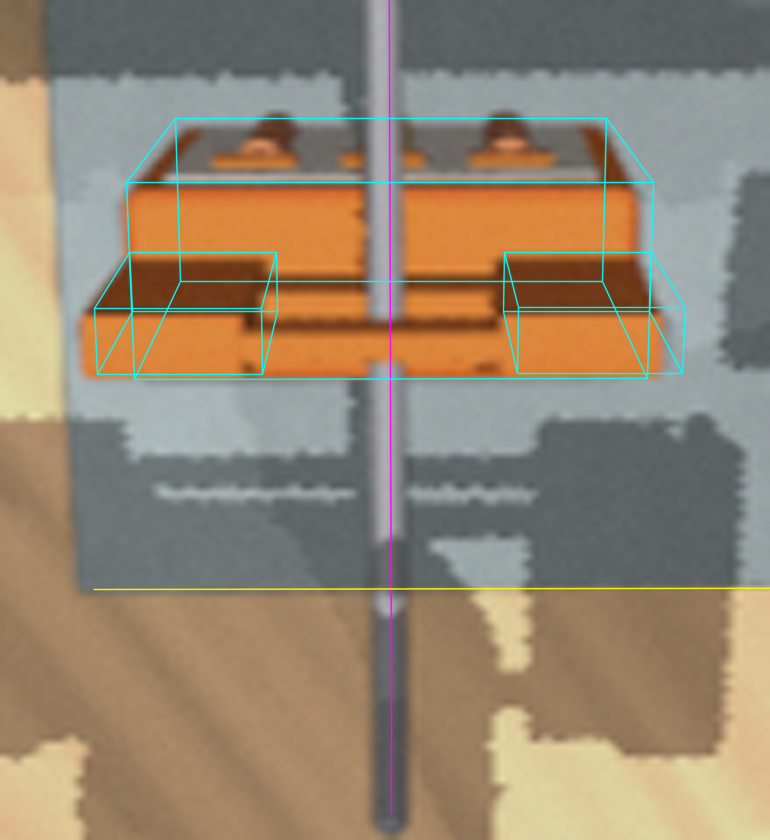

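View pics/w2d.png

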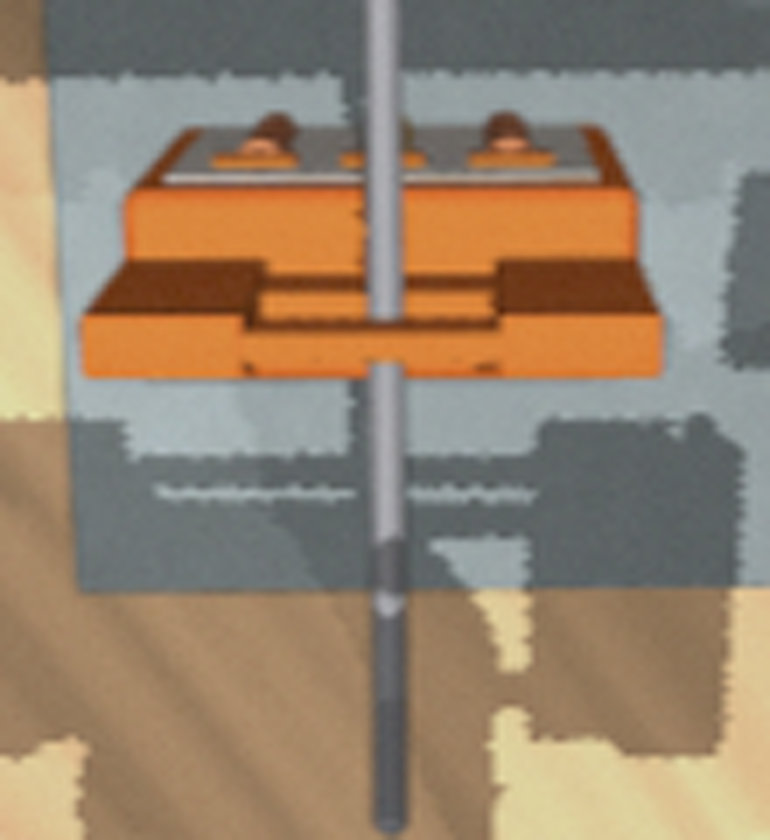

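View pics/w2b.png

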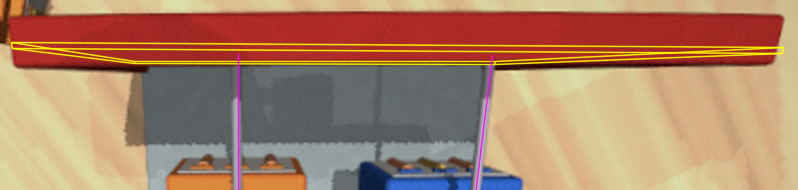

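```bash
cat > delta.py <<'E'
from ov import *
def delta(target):
    s=r.get_state(); psi=np.radians(s['eef_rot'][2]); d=np.array(target)-s['tcp_pos']
    return 100*np.array([d[:2]@[np.cos(psi),np.sin(psi)],d[:2]@[np.sin(psi),-np.cos(psi)],-d[2]])
E
python3 - <<'E'
from delta import *
R=np.load("fit.npz")['rack']
q=tf(R,[.0755,-.0622,.205])[0];print(q,delta(q))
E
```

```text
[ 0.58615105 -0.30828381  0.205     ] [ 1.6413017  -0.41734545 10.41438997]
```

servo_tool(
  steps=[
    [8.76, 1.6, -0.4, 3, 0],
    [8.76, 0, 0, 4, 0],
    [8.76, 0, 0, 3.4, 0],
    [8.76, 0, 0, 0, 0],
    [8.76, 0, 0, 0, 0],
  ],
)

```text
time_s: 4.62
tcp_pos: [0.5867, -0.3074, 0.2083]
eef_rot: [-179.9, 0.0, -124.4]
contact_force: [0.5, -0.4, 0.2]
gripper_width: 0.0872
```

Run:
```python
from delta import *
f=np.load("fit.npz")
C=cal("wrist");im=r.capture("wrist")[:,:,::-1].copy();cv2.imwrite("pics/w3.png",im)
print(r.get_state()['tcp_pos'],r.get_state()['eef_rot'])
L=lines(f['rack'],[(.0755,-.0622,0,.1955,(255,255,0))],f['bin'])
draw(im,C,L,220,100,200,160,4,"pics/w3o.png")
crop(im,220,100,200,160,4,"pics/w3c.png")
```

```text
[ 0.58682183 -0.30768478  0.20875537] [-1.79834116e+02  3.23753065e-02 -1.24439589e+02]
```

View pics/w3c.png

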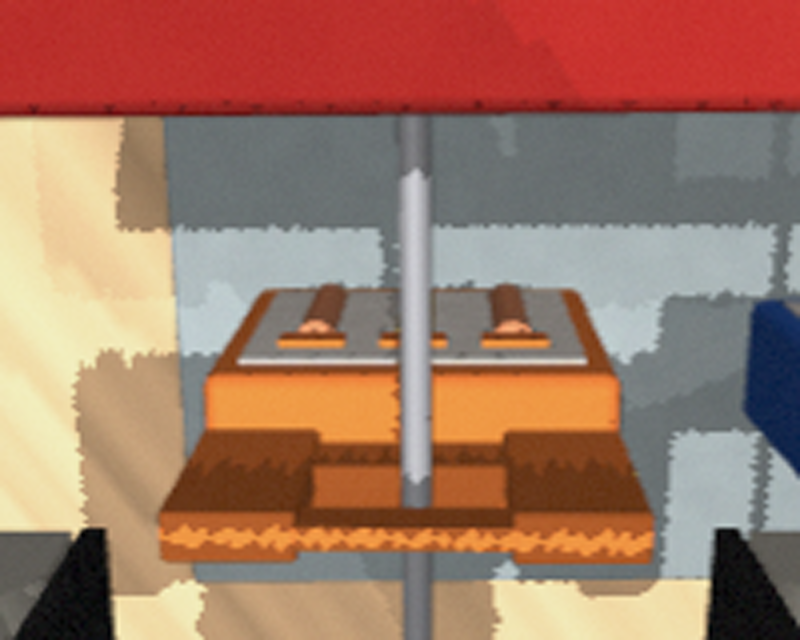

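View pics/w3o.png

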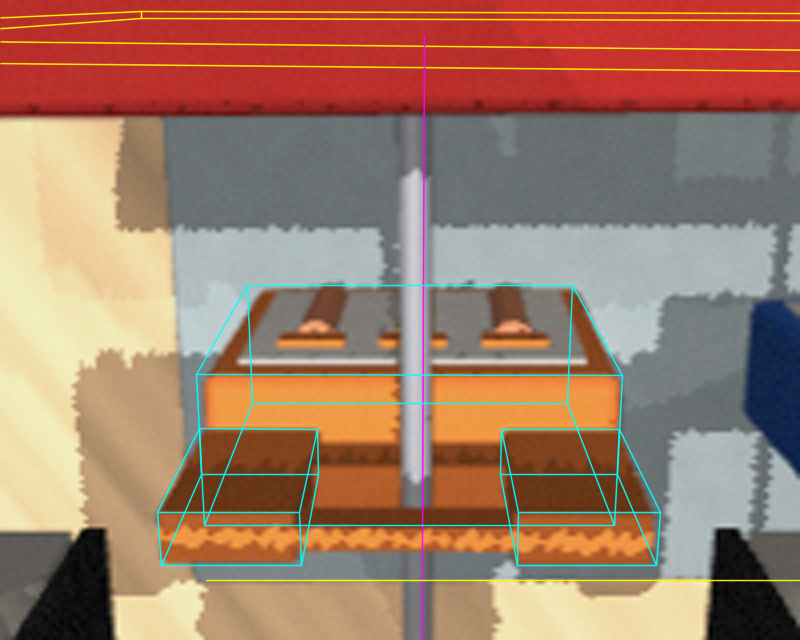

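servo_tool(
  steps=[
    [8.76, 0, 0, 2.2, 0],
    [8.76, 0, 0, 2.2, 0],
    [8.76, 0, 0, 0, 0],
    [8.3, 0, 0, 0, 0],
    [8.1, 0, 0, 0, 0],
    [7.9, 0, 0, 0, 0],
  ],
  squeeze=20,
)

```text
time_s: 5.42
tcp_pos: [0.5861, -0.3082, 0.1636]
eef_rot: [-179.9, 0.0, -124.5]
contact_force: [0.3, -2.0, -0.2]
gripper_width: 0.0794
```

servo_tool(
  steps=[
    [7.7, 0, 0, 0, 0],
    [7.4, 0, 0, 0, 0],
    [7.0, 0, 0, 0, 0],
    [6.5, 0, 0, 0, 0],
  ],
  squeeze=30,
)

```text
time_s: 5.92
tcp_pos: [0.586, -0.3082, 0.1632]
eef_rot: [-179.9, 0.0, -124.5]
contact_force: [0.7, 0.0, 6.0]
gripper_width: 0.078
```

Run:
```python
from delta import *
C=cal("wrist");im=r.capture("wrist")[:,:,::-1].copy();cv2.imwrite("pics/w4.png",im)
print(r.get_state()['tcp_pos'],r.get_state()['contact_force'],r.get_state()['gripper_width'])
crop(im,200,60,240,200,3,"pics/w4c.png")
```

```text
[ 0.58601517 -0.30818529  0.16318174] [1.01997741 0.26268453 5.99290008] 0.07826487925088403
```

View pics/w4c.png

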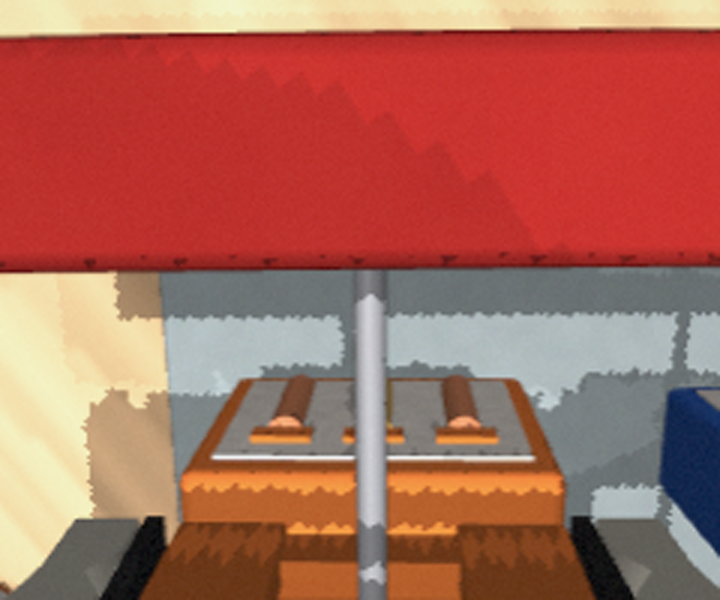

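servo_tool(
  steps=[
    [6.5, 0, 0, -0.2, 0],
    [6.5, 0, 0, -0.2, 0],
    [6.5, 0, 0, 0, 0],
  ],
)

```text
time_s: 6.35
tcp_pos: [0.5851, -0.3079, 0.1661]
eef_rot: [179.9, -0.0, -124.5]
contact_force: [-0.0, -0.1, -1.4]
gripper_width: 0.0781
```

servo_tool(
  steps=[
    [6.5, 0, 0, -0.2, 0],
    [6.5, 0, 0, -0.2, 0],
    [6.5, -0.6, 0, 0, 0],
    [6.5, -0.6, 0, 0, 0],
    [6.5, -0.6, 0, 0, 0],
    [6.5, -0.6, 0, 0, 0],
    [6.5, 0, 0, 0, 0],
  ],
)

```text
time_s: 7.22
tcp_pos: [0.5995, -0.2877, 0.1705]
eef_rot: [180.0, -0.0, -124.5]
contact_force: [-0.1, -0.3, -1.5]
gripper_width: 0.078
```

Run:
```python
from delta import *
f=np.load("fit.npz");S=cal("scene")
im=r.capture("scene")[:,:,::-1].copy()
s=r.get_state();R=f['rack'];c,sn=np.cos(R[2]),np.sin(R[2]);d=s['tcp_pos'][:2]-R[:2];print(d@[c,sn],d@[-sn,c],s['tcp_pos'][2],s['contact_force'])
im2=r.capture("wrist")[:,:,::-1].copy()
crop(im2,200,60,240,200,3,"pics/w5c.png")
crop(im,205,130,100,130,5,"pics/s5.png")
```

```text
0.09968626592695609 -0.06149430266519957 0.17049301426193425 [-0.24125645  1.04056436 -1.35417216]
```

View pics/s5.png

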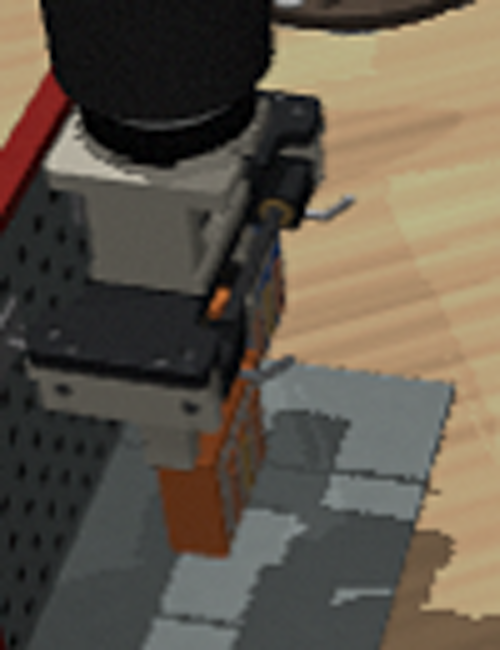

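View pics/w5c.png

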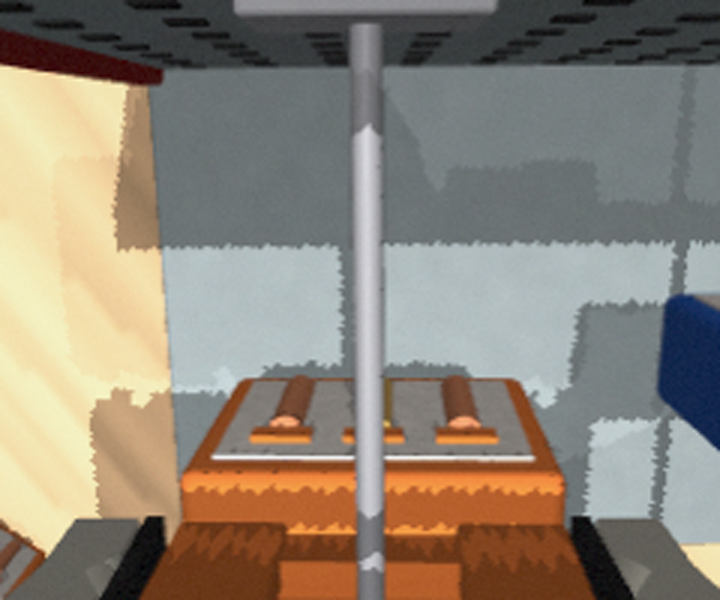

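servo_tool(
  steps=[
    [6.5, -0.6, 0, 0, 0],
    [6.5, -0.6, 0, 0, 0],
    [6.5, -0.6, 0, 0, 0],
    [6.5, -0.6, 0, 0, 0],
    [6.5, -0.6, 0, 0, 0],
    [6.5, 0, 0, 0, 0],
  ],
)

```text
time_s: 8.07
tcp_pos: [0.6165, -0.263, 0.1705]
eef_rot: [180.0, 0.0, -124.5]
contact_force: [-0.0, -0.3, -1.5]
gripper_width: 0.0781
```

Run:
```python
from delta import *
f=np.load("fit.npz");S=cal("scene")
im=r.capture("scene")[:,:,::-1].copy()
s=r.get_state();R=f['rack'];c,sn=np.cos(R[2]),np.sin(R[2]);d=s['tcp_pos'][:2]-R[:2];x=d@[c,sn];y=d@[-sn,c];print(x,y,s['tcp_pos'][2],s['contact_force'])
L=lines(R,[(x,y,0,.1955+.0073,(255,255,0))],f['bin'])
draw(im,S,L,225,150,70,110,6,"pics/s6.png")
```

```text
0.1296420836012604 -0.06151431791908451 0.17053059847345897 [ 0.47063655  0.38273087 -1.67043806]
```

View pics/s6.png

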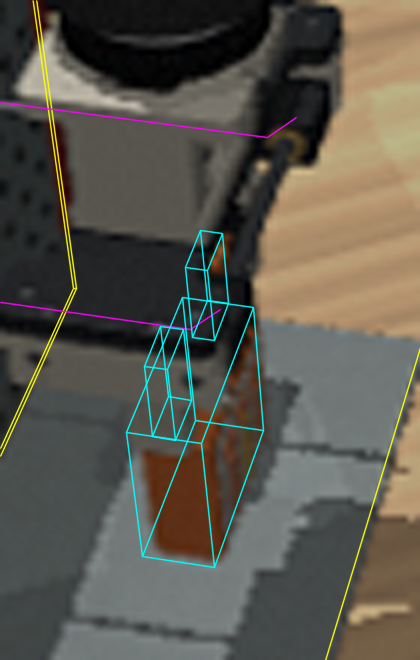

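servo_tool(
  steps=[
    [6.5, -0.3, 0, -0.3, 0],
    [6.5, -0.3, 0, -0.3, 0],
    [6.5, 0, 0, 0, 0],
  ],
)

```text
time_s: 8.5
tcp_pos: [0.6199, -0.2585, 0.1771]
eef_rot: [-180.0, 0.0, -124.5]
contact_force: [-0.9, 0.8, -1.4]
gripper_width: 0.0786
```

servo_tool(
  steps=[
    [6.5, -0.3, 0, -0.3, 0],
    [6.5, -0.3, 0, -0.3, 0],
    [6.5, 0, 0, 0, 0],
  ],
)

```text
time_s: 8.88
tcp_pos: [0.6233, -0.2535, 0.183]
eef_rot: [-180.0, 0.0, -124.5]
contact_force: [0.2, -0.4, -0.8]
gripper_width: 0.0782
```

servo_tool(
  steps=[
    [6.5, -0.4, 0, -0.3, 0],
    [6.5, -0.4, 0, -0.3, 0],
    [6.5, 0, 0, 0, 0],
  ],
)

```text
time_s: 9.25
tcp_pos: [0.6279, -0.2468, 0.1889]
eef_rot: [-180.0, 0.0, -124.5]
contact_force: [-0.2, 0.1, -2.0]
gripper_width: 0.0775
```

servo_tool(
  steps=[
    [6.5, -0.5, 0, 0, 0],
    [6.5, -0.7, 0, 0, 0],
    [6.5, -1, 0, 0, 0],
    [6.5, -1, 0, 0, 0],
    [6.5, -1, 0, 0, 0],
    [6.5, 0, 0, 0, 0],
  ],
)

```text
time_s: 10.0
tcp_pos: [0.6518, -0.2116, 0.1884]
eef_rot: [180.0, -0.0, -124.5]
contact_force: [-1.0, -0.3, -1.7]
gripper_width: 0.0781
```

Run:
```python
from delta import *
f=np.load("fit2.npz");S=cal("scene")
im=r.capture("scene")[:,:,::-1].copy()
s=r.get_state();R=f['rack'];c,sn=np.cos(R[2]),np.sin(R[2]);d=s['tcp_pos'][:2]-R[:2];x=d@[c,sn];y=d@[-sn,c];print(x,y,s['tcp_pos'],s['contact_force'])
crop(im,205,120,120,140,5,"pics/s7.png")
print(delta(tf(f['bin'],[-.052,0,.25])[0]),np.degrees(f['bin'][2])-180+360)
```

```text
0.19189890314466407 -0.061516225556022944 [ 0.65151771 -0.21196988  0.18841156] [ 0.16825688 -0.1138736  -1.31276204]
[-15.38001099  35.25537076  -6.15884446] -127.98491607731455
```

View pics/s7.png

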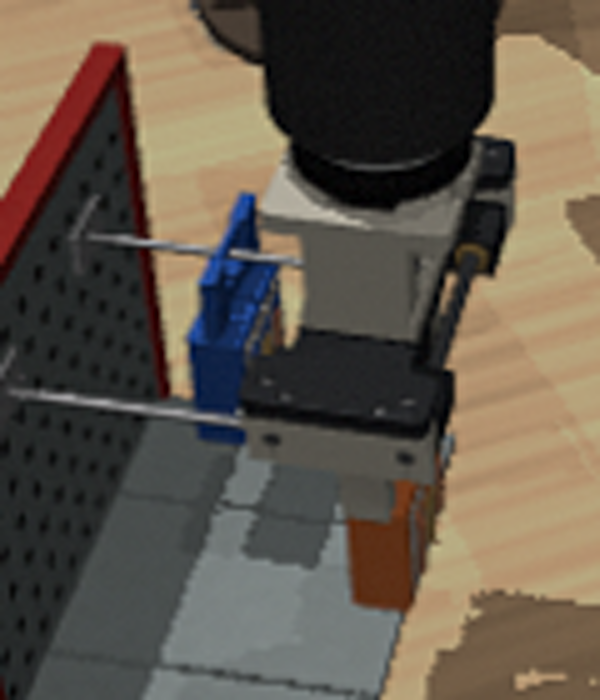

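servo_tool(
  steps=[
    [6.5, -1.5, 0, -1, 0],
    [6.5, -2, 0, -1.5, 0],
    [6.5, -1.5, 1, -1.5, 0],
    [6.5, -1.5, 3, 0, 0],
    [6.5, -1.5, 4, 0, 0],
    [6.5, -1.5, 4, 0, 0],
    [6.5, -1.5, 4, 0, 0],
    [6.5, -1, 4, 0, 0],
  ],
)

```text
time_s: 11.05
tcp_pos: [0.5539, 0.0019, 0.2298]
eef_rot: [-179.9, 0.1, -124.5]
contact_force: [0.1, 0.6, -0.4]
gripper_width: 0.0782
```

servo_tool(
  steps=[
    [6.5, -1, 4, 0, 0],
    [6.5, -0.9, 4, 0, 0],
    [6.5, -0.7, 3, 0, 0],
    [6.5, -0.8, 2.5, 0, 0],
    [6.5, 0, 1.2, 0, 1.5],
    [6.5, 0, 0.6, 0, 2],
    [6.5, 0, 0, 0, 0],
  ],
)

```text
time_s: 11.92
tcp_pos: [0.4476, 0.1156, 0.2297]
eef_rot: [-180.0, 0.1, -127.9]
contact_force: [0.1, -0.5, -1.9]
gripper_width: 0.0783
```

Run:
```python
from delta import *
f=np.load("fit2.npz")
C=cal("wrist");im=r.capture("wrist")[:,:,::-1].copy();cv2.imwrite("pics/w8.png",im);np.savez("w8.npz",*C)
s=r.get_state();print(s['tcp_pos'],s['eef_rot'],s['contact_force'],s['gripper_width'])
draw(im,C,lines(f['rack'],[],f['bin']),150,0,340,270,2.3,"pics/w8o.png")
t=r.capture("top")[:,:,::-1].copy();draw(t,cal("top"),lines(f['rack'],[],f['bin']),150,180,140,130,5,"pics/t8.png")
print(delta(tf(f['bin'],[-.052,0,.09])[0]))
```

```text
[0.44789198 0.11535077 0.2295205 ] [-1.79973727e+02  9.06820469e-02 -1.27928523e+02] [-0.07633435 -0.01227959 -1.47416183] 0.07805859727643706
[ 0.04673802 -0.04568458 13.9299888 ]
```

View pics/w8o.png

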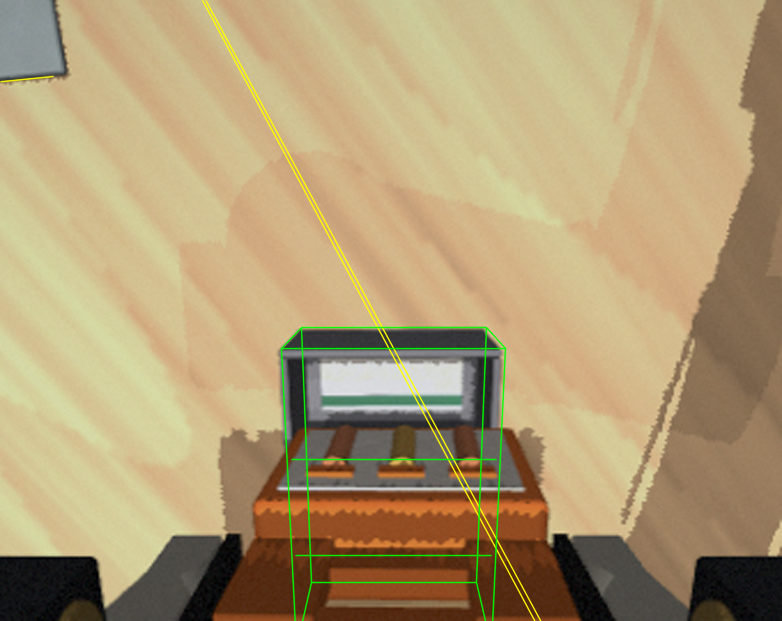

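View pics/t8.png

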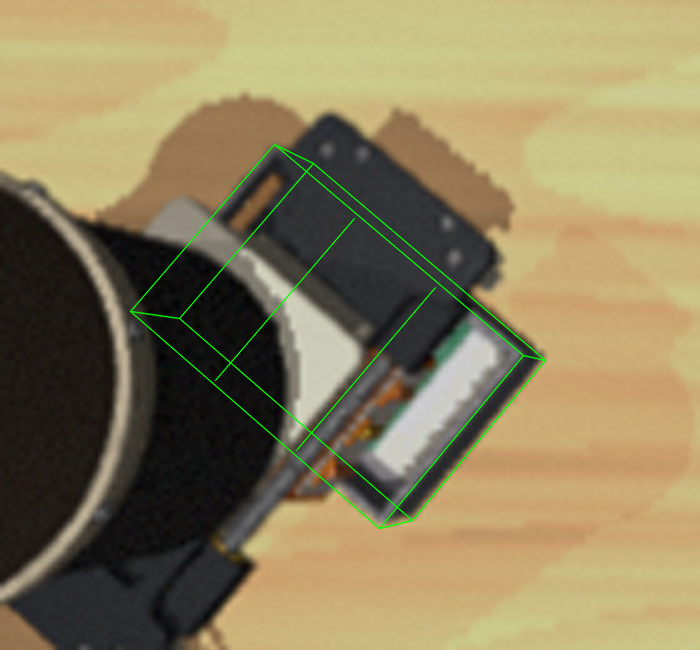

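servo_tool(
  steps=[
    [6.5, 0, 0, 2.5, 0],
    [6.5, 0, 0, 2.5, 0],
    [6.5, 0, 0, 1.5, 0],
    [6.5, 0, 0, 0.5, 0],
    [6.5, 0, 0, 0, 0],
  ],
)

```text
time_s: 12.65
tcp_pos: [0.4483, 0.1147, 0.1588]
eef_rot: [-180.0, -0.0, -128.0]
contact_force: [0.4, -0.1, -1.2]
gripper_width: 0.0782
```

Run:
```python
from delta import *
f=np.load("fit2.npz")
C=cal("wrist");im=r.capture("wrist")[:,:,::-1].copy()
s=r.get_state();print(s['tcp_pos'],s['eef_rot'],s['contact_force'],s['gripper_width'])
draw(im,C,lines(f['rack'],[],f['bin']),200,60,240,200,3.2,"pics/w9o.png")
t=r.capture("scene")[:,:,::-1].copy();draw(t,cal("scene"),lines(f['rack'],[],f['bin']),325,110,100,100,6,"pics/s9.png")
```

```text
[0.44843917 0.11487391 0.15917379] [-1.79972310e+02  3.78238806e-02 -1.28028593e+02] [ 0.50197465  0.55082364 -1.64467495] 0.07816969457393395
```

View pics/w9o.png

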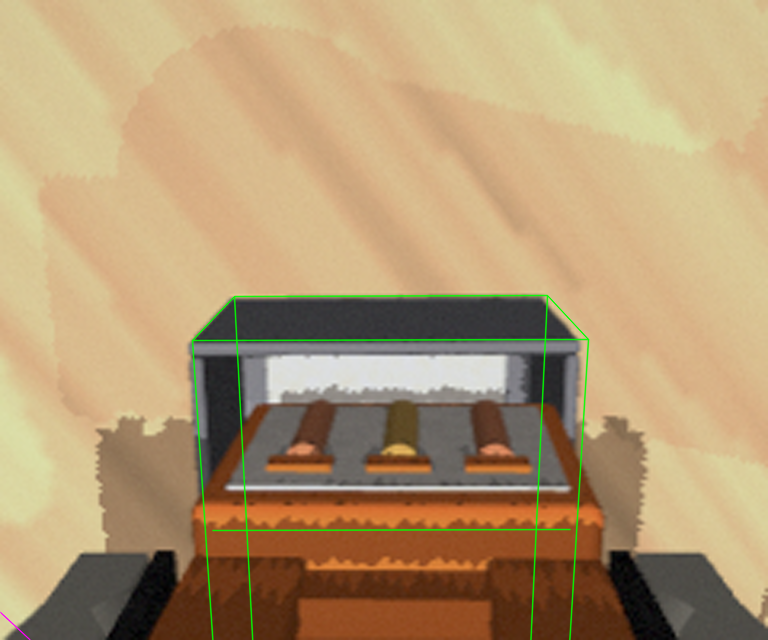

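View pics/s9.png

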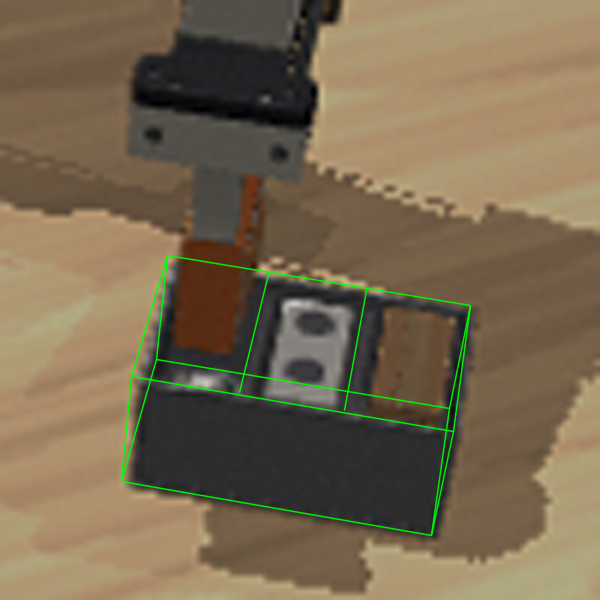

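servo_tool(
  steps=[
    [6.5, 0, -0.1, 2, 0],
    [6.5, 0, 0, 2, 0],
    [6.5, 0, 0, 1.5, 0],
    [6.5, 0, 0, 0.9, 0],
    [6.5, 0, 0, 0.5, 0],
    [6.5, 0, 0, 0, 0],
  ],
)

```text
time_s: 13.5
tcp_pos: [0.4489, 0.1141, 0.0897]
eef_rot: [-180.0, 0.0, -128.0]
contact_force: [0.2, -0.3, -1.6]
gripper_width: 0.0779
```

Free of contact. Now I lower in small steps until the force shows the floor.

servo_tool(
  steps=[
    [6.5, 0, 0, 0.3, 0],
    [6.5, 0, 0, 0.2, 0],
    [6.5, 0, 0, 0.1, 0],
    [6.5, 0, 0, 0, 0],
  ],
)

```text
time_s: 14.0
tcp_pos: [0.4487, 0.114, 0.0836]
eef_rot: [180.0, -0.0, -128.0]
contact_force: [-0.1, 0.3, -1.3]
gripper_width: 0.0781
```

servo_tool(
  steps=[
    [6.5, 0, 0, 0.1, 0],
    [6.5, 0, 0, 0, 0],
  ],
)

```text
time_s: 14.25
tcp_pos: [0.4491, 0.1145, 0.0833]
eef_rot: [-180.0, 0.1, -128.0]
contact_force: [-2.6, 1.2, 7.2]
gripper_width: 0.0784
```

Run:
```python
from delta import *
f=np.load("fit2.npz")
im=r.capture("wrist")[:,:,::-1].copy();crop(im,200,60,240,200,3,"pics/w10.png")
s=r.get_state();print(s['tcp_pos'],s['contact_force'])
t=r.capture("scene")[:,:,::-1].copy();crop(t,325,110,100,100,6,"pics/s10.png")
```

```text
[0.44916308 0.11451559 0.08335537] [-3.49831478  1.46360974  7.6932971 ]
```

View pics/w10.png

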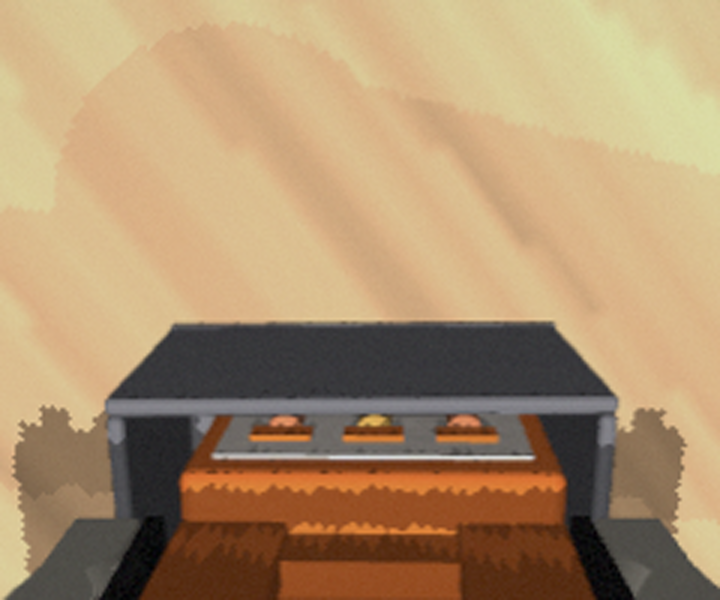

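View pics/s10.png

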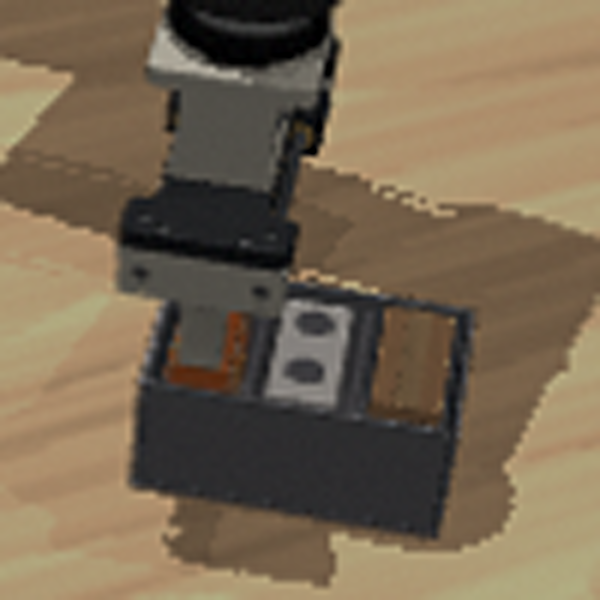

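servo_tool(
  steps=[
    [7.7, 0, 0, -0.05, 0],
    [7.85, 0, 0, 0, 0],
    [8.0, 0, 0, 0, 0],
    [8.3, 0, 0, 0, 0],
    [8.76, 0, 0, 0, 0],
    [8.76, 0, 0, 0, 0],
  ],
)

```text
time_s: 15.1
tcp_pos: [0.4488, 0.114, 0.083]
eef_rot: [-180.0, -0.0, -128.0]
contact_force: [-0.1, -0.0, 0.1]
gripper_width: 0.0876
```

servo_tool(
  steps=[
    [8.76, 0, 0, -0.5, 0],
    [8.76, 0, 0, -1, 0],
    [8.76, 0, 0, -2, 0],
    [8.76, 0, 0, -3, 0],
    [8.76, 0, 0, -3, 0],
    [8.76, 0, 0, -3, 0],
    [8.76, 0, 0, -2, 0],
    [8.76, 0, 0, 0, 0],
  ],
)

```text
time_s: 16.1
tcp_pos: [0.4495, 0.1145, 0.2303]
eef_rot: [-179.9, 0.2, -128.0]
contact_force: [-0.2, 0.1, 0.4]
gripper_width: 0.0875
```

Run:
```python
from delta import *
f=np.load("fit2.npz")
C=cal("wrist");im=r.capture("wrist")[:,:,::-1].copy()
s=r.get_state();print(s['tcp_pos'],s['contact_force'])
b=f['bin'];q=tf(b,[-.052,0,0])[0]
# case model in bin: use bin as 'rack' for the case
L=[l for l in lines(b,[(-.052,0,0,.114,(255,255,0))],b) if l[1] in((255,255,0),(0,255,0))]
draw(im,C,L,200,60,240,200,3.2,"pics/w11.png")
t=r.capture("scene")[:,:,::-1].copy();crop(t,175,100,260,180,3,"pics/s11.png")
t=r.capture("top")[:,:,::-1].copy();crop(t,310,120,190,195,3,"pics/t11.png")
```

```text
[0.44884319 0.11424359 0.2289319 ] [-0.0699848   0.99446565 -0.92442642]
```

View pics/w11.png

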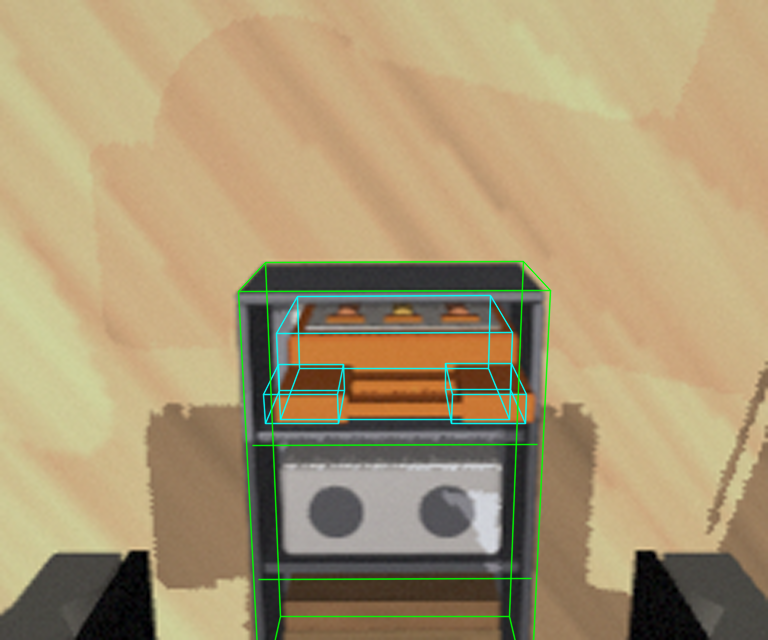

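View pics/s11.png

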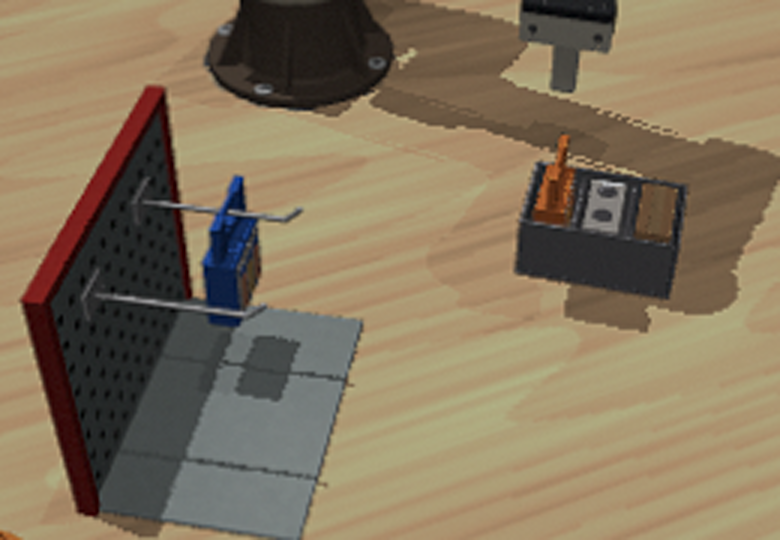

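View pics/t11.png

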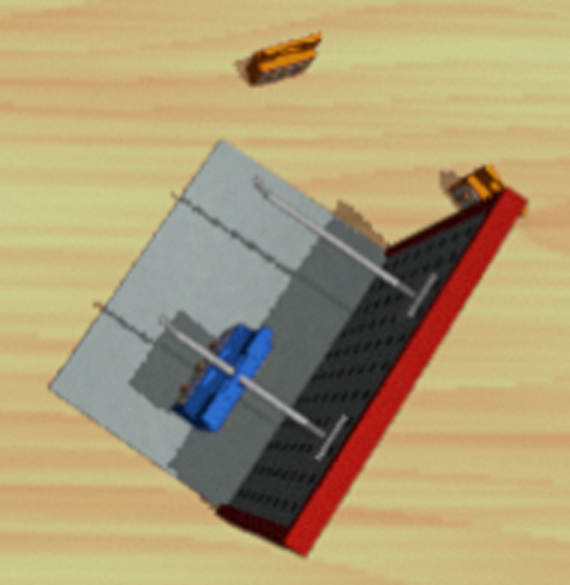

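```bash
python3 -c "
from plant import r
print(r.get_state()['time_s']);print(r.close_job())"
```

```text
16.25
the job is handed in; nothing more can be done
None
```

I took the large orange case off its hook and stood it tab up in the free bay, and handed the job in at 16.25 s. The system gave no verdict.

**Case choice:** the orange case on the hook was at top-camera pixel (417, 202). The two smaller orange ones on the bench, at (404, 139) and (470, 182), were left alone.

**Removal:** I gripped both shoulders from the sides, because a grip across the case's thickness would have put the gripper body into the panel. The wrist force read about 6 N just before the lift, and stayed within about 2 N while the slot followed the wire up and over the tip.

**Placing:** I lowered the case until the force showed contact, about 7 to 8 N, then opened the fingers slowly and backed straight up.

**Last checks:**
- **Orange case:** it stands upright in the pick-slip bay, about 3 mm off centre. The tool height at contact was within about 2 mm of the expected floor height.
- **Other items:** by eye, the blue case, junction box and carton show no shift in the last pictures. The gripper was clear above the bin.

**Disagreements:** the top and wrist cameras differed by about 5 mm on the bin's position. They also differed by a few millimetres on where the case hung along the hook and where the top edge of the panel was. I relied on the wrist camera, and its positions held during the grasp and placing.

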